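# Cure a glued film-holder tab at the UV lamp

## Robot

A 6-joint arm with a two-finger parallel gripper is mounted at the origin on the work surface. World frame = base frame: x ahead of the robot, y to its left, z up, the work surface at z = 0. Lengths are in m, angles in rad, forces in N, time in s.
With the tool pointing down it reaches from about 0.225 to 0.875 m from the base axis. Payload 3.4 kg.
Tool frame: the origin (TCP) lies at the very end of the fingers, on their centre line; the grasp point (between the pads) lies 19 mm behind it; z points along the fingers, y is the direction in which the jaws open and shut (so a half turn about z gives the same grasp; the last joint's range is limited). The gripper opens to 85 mm and grips with 20 to 120 N. Pads are 22 mm wide; open, the fingers measure 114 mm over their backs; the gripper's body (76 mm by 85 mm) begins 54 mm behind the grasp point. The pads swing forward as they close: fully open they stand 13 mm farther back than shut.
Start: joints at [1.135, 0.276, 1.505, -0, 1.361, -0.121], TCP at [0.178, 0.547, 0.231] pointing down, gripper open.
Joint ranges: [-2.89, 2.89], [-0.75, 2.08], [0.22, 2.7], [-1.18, 4.32], [0.11, 2.71], [-2.7, 2.7]. Speed limits (rad/s): [2.57, 2.57, 3.14, 3.14, 3.14, 3.14].

## Interface

Orientations are given as a 3x3 rotation matrix whose columns are the frame's x, y, z axes.
In Python, from rig import ctrl, claw, inverse_kinematics, snapshot, camera_params, job, trace gives the robot as it stands. Calls block until the motion is done:
- ctrl.goto(position, orientation): joint-space move of the TCP to a pose.
- ctrl.move_l(position, vel=0.15, ori=None): straight line of the TCP; ori=None keeps the orientation; vel is the mean speed in m/s.
- ctrl.goto_joints(angles): joint-space move.
- claw.command_gripper(opening, effort=None): opening from 0.0 (shut) to 1.0 (fully open); effort is the grip in N (None keeps the last); returns when the fingers have stopped.
- ctrl.hold(seconds).
- inverse_kinematics(position, orientation): joint angles nearest the present ones, or None.
- ctrl.sense(): the state.
- snapshot(name): name is "scene" or "side" or "wrist"; returns the picture (400x640x3 uint8, red, green, blue); there is no depth.
- camera_params(name): a dict with "fx", "fy", "cx", "cy" (pixels), "R" (3x3) and "t" (3): a world point X has camera coordinates R X + t; the wrist camera has in their place "T_tool_cam" (4x4, takes a point from camera to tool coordinates, whose origin is the TCP and whose axes are the flange's). Camera axes: x right, y down, z forward; pixel columns grow to the right and rows downward; lengths in m; the calibration is good to about 2 mm. A picture is of the moment at which its call begins: read the wrist's pose just before it. camera_params takes no time and is no camera call.
A pose or a line that the arm cannot do raises ctrl.MotionError and nothing moves.
- job.job_done(): hands the job in, once; it reports no verdict.
Trained networks look in the newest picture that a camera, given by its name, has taken for a name from the list of things; names that differ only in an ending like _2 or _b are one class to them, and where a whole thing is asked for, a point or a joint stands for the part that bears it (a point fixed in the world has none). Each returns a list of dicts, best first, with "p" (0 to 1); they miss things now and then, are a little off and sometimes report something else, mostly with a low value. They report only what shows in the picture. A call takes as long as a camera call. They do not tell look-alikes from the thing itself.
- trace(target, camera): "pixels" (400x640 bool, what is visible of it) and "point" ([column, row] in pixels, amid what is visible of it).
The state is a dict: "clock": time; "qpos": joint angles; "joint_vel": joint speeds; "joint_efforts": joint torques, N m; "position": TCP position; "eef_rot": TCP orientation; "ft_force": force on the tool from outside, world axes, zero at the start; "moment": the same for the moment, N m; "finger_gap": opening from 0.0 (shut) to 1.0 (fully open).
Only numpy, scipy, OpenCV 4.12 (cv2) and the standard library are available. Lean on these libraries where they do the work, as an engineer would, in place of code of your own. Each camera call takes 0.05 s, during which the arm holds its last target. There are 200 camera calls.

## Task

Cure the freshly glued tab: take the black film holder with the tan tab out of the wooden rack, lean it flat against the sloped backrest of the lamp stand, standing on its long edge with its foot back in the corner, centred, tab side towards the lamp, and let go of it. Only then turn the knob on the lamp's control box clockwise from off, counting the clicks, to the third stop and not past it; the knob springs back to off if released, so finish while still gripping it at the third stop. Leave everything else on the bench where it is.

Things in the scene. Friction and masses are not known exactly. Their poses are not given: they have to be found in the camera images.
- holder: Film holder to cure: flat black slab, 165 mm long (own y), 118 high (z), 13 thick (x), 0.15 to 0.31 kg; aluminium trim on its -y end, a tan tab 34 x 109 mm with a dark hole on its +x face near the +y end, folded over the top edge. Starts upright on a long edge in one of the rack's two slots (36 mm deep). Origin: centre of the underside it stands on; z up.
- holder_tab (a point): Middle of the tan tab on the holder's +x face, 60 mm from mid-length, 59 mm above the underside.
- spare_holder: A second film holder of the same size without a tan tab, in the other slot of the rack, parallel to the first, faces 53 mm apart. Same origin and axes. Not to be disturbed.
- rack: Fixed plywood rack 116 x 170 mm: base 12 mm thick, two slots 66 mm apart in x, each 17 mm wide between walls that reach 48 mm above the bench; the holders stand on the base, long side along the rack's y. Origin: centre of its underside.
- stand: Fixed UV curing stand: aluminium base plate 150 x 170 mm, 10 mm thick, carrying the easel; a lamp head (top 205 mm above the bench) on a post at x = +115, y = +118 mm from the origin. Origin: centre of the underside of the base plate; x points away from the backrest to the lamp side.
- easel: Sloped easel on the stand: backrest 160 mm wide, 68 mm high along the slope, leaning back 25 degrees from upright; shelf square to it, 30 mm deep to a lip 7 mm high. Origin on the shelf, mid-width, 6.5 mm before the backrest, 34 mm above the bench; z up the slope, x out of the backrest to the lamp side, y along the shelf. The holder fully home has this frame's position and axes.
- control_box: Fixed lamp control box 150 x 136 mm, top 60 mm above the bench, with the step knob on top, 20 mm towards -x of the middle. Round the knob are a red dot (off) and five white bars that grow clockwise (stops 1 to 5). Origin: centre of the underside.
- knob_grip (a point): Grip point of the step knob on its upright axis, 80 mm above the bench: a black bar 46 mm long, 14 wide, its top 93 mm above the bench, on a round skirt 48 mm across whose top is 67 mm above the bench. Turns with the knob; x points along the bar to its white pointer end, z up. At off the pointer is at the red dot.
- power_knob (a joint): Knob angle in rad, 0 at off (start), growing clockwise seen from above. A click every 0.393 rad (22.5 degrees): stops at 0.393, 0.785, 1.178 (third), 1.571, 1.963, then a hard end. A spring (0.06 to 0.1 N m) returns it to off when released; each click adds a ripple of 0.05 N m: the torque dips just before a stop, passes the spring's at it and rises beyond it.
- spray_can: Spray can, 52 mm across, 150 mm high, behind the work. Origin: centre of its underside.
- glue_bottle: White glue bottle with a yellow nozzle, 34 mm across, 90 mm high. Origin: centre of its underside.
- tin: Flat steel tin, 44 mm across, 20 mm high. Origin: centre of its underside.
- tape_roll: Roll of tape lying flat, 60 mm across, 19 mm high. Origin: centre of its underside.
- tab_blank: Loose tan tab blank lying flat, 26 x 90 x 4 mm. Origin: centre of its underside.
- screwdriver: Orange screwdriver lying on the bench, 160 mm long. Origin: on the bench under its middle.
Not all that is in view belongs to the job. What is shaped like the control_box but turquoise is not meant. Leave any blue look-alike of the holder alone.

How it is judged:
By the outcome, as a careful person would: the job done as asked, in the order asked, and still so for the second after the job is handed in, while the arm keeps its last pose, push and grip.
It also fails if it takes over 54 s, if anything falls off the work surface, if the arm or the gripper's body presses on something with over 40 N, if the wrist force passes 120 N, or if a joint passes its speed limit or range.

## Working session

There is one attempt and no reset: what is moved stays moved. The work goes in short steps, each a Python script; the robot and the scene stay as the last script left them, time stands still between calls to the robot, and variables do not carry over. Pictures are saved under pics/ and viewed, about 8 in all and at most 12, crops included, and the job is handed in when it is done.

```bash
mkdir -p pics; ls; python3 - <<'E'
from rig import *
import cv2,numpy as np
for n in ["scene","side"]:
    im=snapshot(n); cv2.imwrite(f"pics/{n}0.png",im[:,:,::-1])
    p=camera_params(n); print(n,p)
    for t in ["holder","holder_tab","rack","stand","easel","control_box","knob_grip","spare_holder"]:
        print(t,[(round(d["p"],2),np.round(d["point"]).tolist(),int(d["pixels"].sum())) for d in trace(t,n)])
print(camera_params("wrist")); print(ctrl.sense())
a=cv2.imread("pics/scene0.png");b=cv2.imread("pics/side0.png")
cv2.imwrite("pics/wide.png",a)
E
```

```text
pics
scene {'fx': 376.00378219853997, 'fy': 376.00378219853997, 'cx': 325.89044262279975, 'cy': 198.24124172300952, 'R': array([[ 0.72225964,  0.69161818, -0.00230428],
       [ 0.42243198, -0.44378055, -0.79032274],
       [-0.54762417,  0.56984482, -0.61268642]]), 't': array([-0.33316054, -0.18495378,  1.42040361])}
holder [(0.65, [357.0, 130.0], 1164), (0.63, [388.0, 132.0], 636), (0.44, [403.0, 144.0], 752)]
holder_tab [(0.81, [390.0, 134.0], 585), (0.81, [359.0, 130.0], 1153), (0.58, [297.0, 318.0], 391)]
rack [(0.86, [396.0, 160.0], 661), (0.61, [242.0, 240.0], 286)]
stand [(0.96, [374.0, 209.0], 3677)]
easel [(0.58, [249.0, 258.0], 3519), (0.57, [358.0, 201.0], 1300)]
control_box [(0.9, [253.0, 257.0], 3534), (0.83, [170.0, 305.0], 4737), (0.7, [165.0, 230.0], 2888), (0.34, [296.0, 314.0], 385)]
knob_grip [(0.78, [242.0, 241.0], 280), (0.7, [163.0, 285.0], 432), (0.53, [158.0, 216.0], 298)]
spare_holder [(0.56, [404.0, 141.0], 723)]
side {'fx': 375.01604389355697, 'fy': 375.01604389355697, 'cx': 317.34616782102296, 'cy': 200.40809973629797, 'R': array([[ 0.97770442, -0.2086722
[... 1251 characters left out ...]
 1.36068078e+00, -1.20983062e-01]), 'joint_vel': array([ 2.26170603e-03,  2.21063800e-04, -8.70622050e-05,  1.07979946e-03,
        1.49116660e-03,  1.82394239e-04]), 'joint_efforts': array([ 6.12059612e-04, -4.16639292e+01, -2.46104854e+01, -2.62733136e-05,
       -4.69878796e-04,  9.08307136e-07]), 'position': array([0.17806325, 0.54675089, 0.23132705]), 'eef_rot': array([[-9.50858096e-01,  3.09626991e-01,  9.07030741e-05],
       [ 3.09626998e-01,  9.50858096e-01,  6.66841557e-05],
       [-6.55985377e-05,  9.14912898e-05, -9.99999994e-01]]), 'ft_force': array([0.11630982, 0.63863047, 0.43357476]), 'moment': array([-0.02657071,  0.08043066, -0.01439304]), 'finger_gap': 0.9976418755418749}
```

View pics/scene0.png

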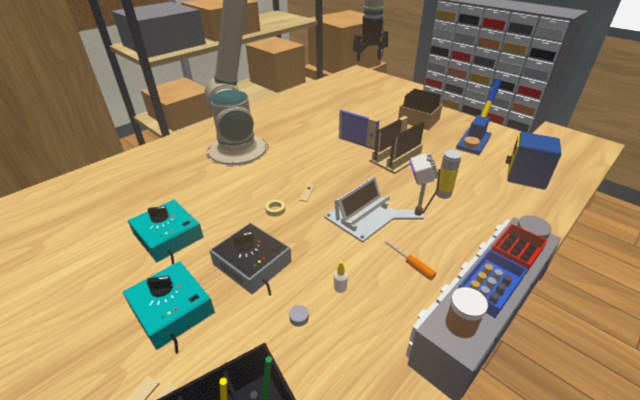

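View pics/side0.png

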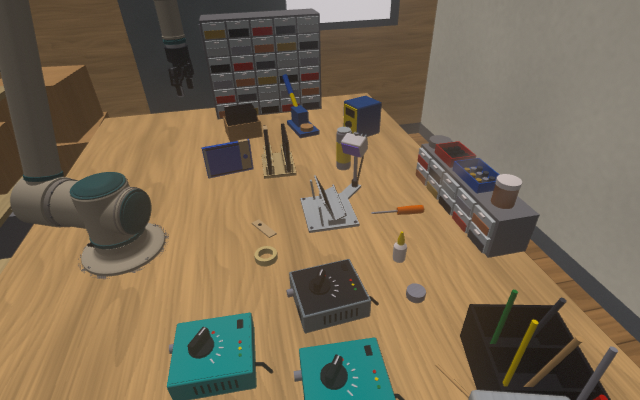

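The dark control box is at (250,257) in the scene view, with turquoise look-alikes at (165,230) and (170,305). The rack holds two black slabs at about (385,145) and (405,140), and the blue look-alike is at (357,130). The easel is at (360,200). I can't see the tan tab from here, so next I need a close view of the rack.

```bash
cat > h.py <<'E'
from rig import *
import cv2,numpy as np
def P(n):
    p=camera_params(n); K=np.array([[p["fx"],0,p["cx"]],[0,p["fy"],p["cy"]],[0,0,1]]); return K@np.c_[p["R"],p["t"]]
def wristP(s):
    p=camera_params("wrist"); K=np.array([[p["fx"],0,p["cx"]],[0,p["fy"],p["cy"]],[0,0,1]])
    T=np.eye(4);T[:3,:3]=s["eef_rot"];T[:3,3]=s["position"]; C=np.linalg.inv(T@p["T_tool_cam"]); return K@C[:3]
def tri(obs):
    A=[];
    for M,(u,v) in obs: A+=[u*M[2]-M[0],v*M[2]-M[1]]
    A=np.array(A); return np.linalg.lstsq(A[:,:3],-A[:,3],rcond=None)[0]
def onz(M,uv,z):
    u,v=uv; A=np.array([u*M[2]-M[0],v*M[2]-M[1]]); return np.r_[np.linalg.solve(A[:,:2],-A[:,3]-A[:,2]*z),z]
def proj(M,X):
    q=M@np.r_[X,1]; return q[:2]/q[2]
def down(phi): # tool y (jaw) axis at angle phi in world
    y=np.array([np.cos(phi),np.sin(phi),0]); z=np.array([0,0,-1.]); return np.c_[np.cross(y,z),y,z]
def wshot(name):
    s=ctrl.sense(); im=snapshot("wrist"); cv2.imwrite(f"pics/{name}.png",im[:,:,::-1]); return wristP(s),im
E
python3 - <<'E'
from h import *
S,D=P("scene"),P("side")
for n,a,b in [("rack",(396,160),(276,166)),("knob",(242,241),(317,284)),("easel",(358,201),(331,202)),("box",(253,257),(328,294)),("can",(449,172),(344,148)),("blue",(357,130),(226,158))]:
    X=tri([(S,a),(D,b)]); print(n,X.round(3),proj(S,X)-a)
wshot("w0")
for t in ["holder","holder_tab","rack","spare_holder"]:
    print(t,[(round(d["p"],2),np.round(d["point"]).tolist(),int(d["pixels"].sum())) for d in trace(t,"wrist")])
a=cv2.imread("pics/scene0.png")[80:240,310:480];b=cv2.imread("pics/side0.png")[100:240,190:380]
w=cv2.imread("pics/w0.png")
c=np.hstack([cv2.resize(a,(400,376),interpolation=3),cv2.resize(b,(400,376),interpolation=3)])
cv2.imwrite("pics/c0.png",c)
E
```

```text
rack [ 0.467  0.367 -0.009] [ 0.14720673 -0.74757369]
knob [ 0.481 -0.32   0.071] [ 0.20162705 -0.58657087]
easel [ 0.587 -0.003  0.065] [-0.54870062  1.98411737]
box [ 0.507 -0.313  0.025] [ 0.06945444 -0.19149692]
can [0.707 0.286 0.081] [-0.20698212  0.96699612]
blue [0.292 0.349 0.057] [ 0.14404977 -0.84390829]
holder [(0.67, [176.0, 288.0], 2815)]
holder_tab [(0.87, [177.0, 289.0], 2934)]
rack [(0.65, [257.0, 346.0], 244)]
spare_holder []
```

View pics/c0.png

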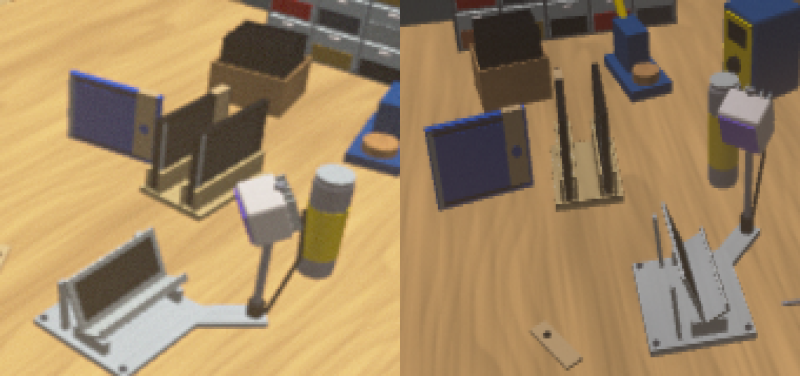

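View pics/w0.png

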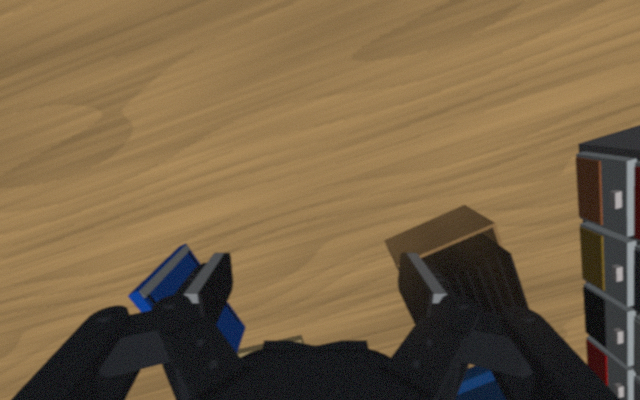

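```bash
python3 - <<'E'
from h import *
ctrl.goto(np.array([0.56,0.27,0.30]),down(0)); 
M,_=wshot("w1"); np.save("M1.npy",M)
for t in ["holder","holder_tab","rack","spare_holder"]:
    print(t,[(round(d["p"],2),np.round(d["point"]).tolist(),int(d["pixels"].sum())) for d in trace(t,"wrist")])
ctrl.goto(np.array([0.57,-0.12,0.36]),down(0)); 
M,_=wshot("w2"); np.save("M2.npy",M)
for t in ["stand","easel"]:
    print(t,[(round(d["p"],2),np.round(d["point"]).tolist(),int(d["pixels"].sum())) for d in trace(t,"wrist")])
print(ctrl.sense()["clock"])
E
```

```text
holder [(0.84, [103.0, 115.0], 3728), (0.77, [212.0, 95.0], 5760)]
holder_tab [(0.81, [210.0, 91.0], 5923), (0.6, [104.0, 118.0], 3569)]
rack [(0.73, [255.0, 100.0], 5243)]
spare_holder [(0.96, [270.0, 94.0], 3703)]
stand [(0.65, [328.0, 58.0], 12254)]
easel [(0.63, [328.0, 60.0], 5501)]
4.7583
```

View pics/w1.png

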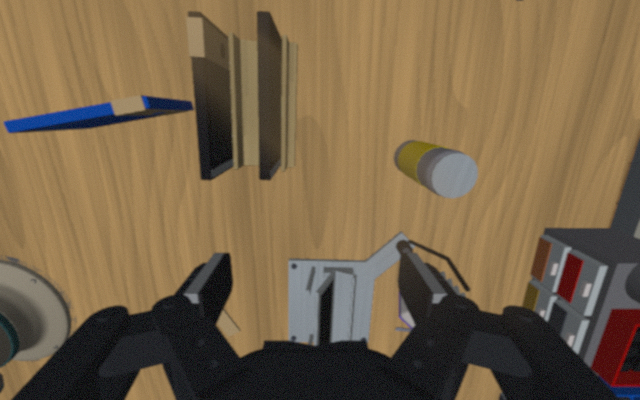

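View pics/w2.png

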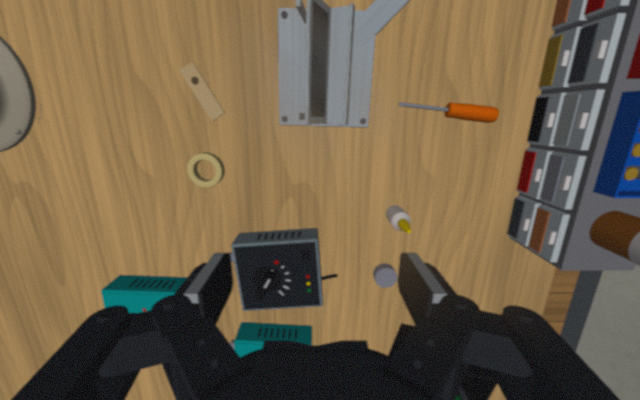

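w1 shows the target holder as the left slab in the rack, x 188–232, with the tan tab at its far end (205,40) on the +x side. The spare without a tab is at (270,95), and the blue look-alike is at (100,115). w2 shows the stand plate at x 278–375, y 8–127, and the dark box with its knob at about (268,280).

```bash
python3 - <<'E'
import cv2,numpy as np
a=cv2.imread("pics/w1.png")[5:190,180:240];b=cv2.imread("pics/w2.png")[0:135,270:385];k=cv2.imread("pics/w2.png")[222:315,225:330]
c=np.zeros((560,800,3),np.uint8)
r=cv2.resize(a,None,fx=3,fy=3,interpolation=3);c[:r.shape[0],:180]=r
r=cv2.resize(b,None,fx=2.5,fy=2.5,interpolation=3);c[:r.shape[0],190:190+r.shape[1]]=r
r=cv2.resize(k,None,fx=3,fy=3,interpolation=3);c[560-r.shape[0]:,480:480+r.shape[1]]=r
cv2.imwrite("pics/c1.png",c)
E
```

```text
(no output)
```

View pics/c1.png

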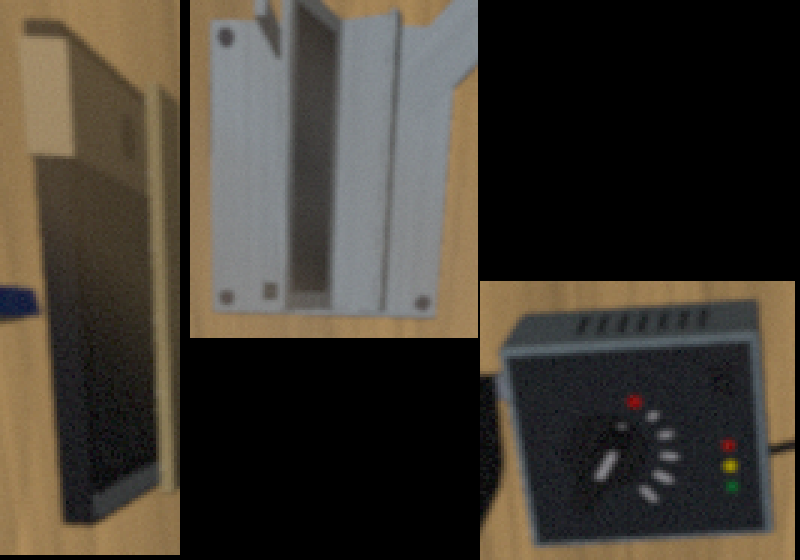

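```bash
python3 - <<'E'
from h import *
M1,M2=np.load("M1.npy"),np.load("M2.npy")
S,D=P("scene"),P("side")
f=lambda x,y:(180+x/3,5+y/3); g=lambda x,y:(270+(x-190)/2.5,y/2.5); k=lambda x,y:(225+(x-480)/3,222+(y-281)/3)
H=[onz(M1,f(*c),.130) for c in [(22,20),(60,22),(63,523),(96,523)]]
for h in H: print("H",h.round(4))
a=(H[0]+H[1])/2;b=(H[2]+H[3])/2;print("len",np.linalg.norm(a-b),"mid",(a+b)/2,"ang",np.degrees(np.arctan2(*(a-b)[[1,0]])), "w",np.linalg.norm(H[0]-H[1]),np.linalg.norm(H[2]-H[3]))
B=[onz(M2,g(*c),.010) for c in [(212,20),(213,312),(436,318),(455,88)]]
for h in B: print("S",h.round(4))
print("sizes",np.linalg.norm(B[0]-B[1]),np.linalg.norm(B[1]-B[2]), "ang",np.degrees(np.arctan2(*(B[0]-B[1])[[1,0]])),np.degrees(np.arctan2(*(B[2]-B[1])[[1,0]])))
C=[onz(M2,k(*c),.06) for c in [(505,352),(752,335),(770,530),(535,545)]]
for h in C: print("C",h.round(4))
print("sizes",np.linalg.norm(C[0]-C[1]),np.linalg.norm(C[1]-C[2]),np.linalg.norm(C[2]-C[3]),"c",sum(C)/4,"ang",np.degrees(np.arctan2(*(C[1]+C[2]-C[0]-C[3])[[1,0]])))
dots=np.array([onz(M2,k(*c),.06)[:2] for c in [(634,402),(652,415),(665,435),(669,456),(663,477),(648,494)]])
A=np.c_[2*dots,np.ones(6)];s=np.linalg.lstsq(A,(dots**2).sum(1),rcond=None)[0];print("knob",s[:2],"r",np.sqrt(s[2]+s[:2]@s[:2]),"angs",np.degrees(np.arctan2(dots[:,1]-s[1],dots[:,0]-s[0])).round(1))
# cross-check rows in scene & side
for nm,X in [("Hmidtop",(a+b)/2),("spare",(a+b)/2+[.066,0,0])]: print(nm,proj(S,X).round(),proj(D,X).round())
E
```

```text
H [0.438  0.4405 0.13  ]
H [0.45 0.44 0.13]
H [0.4324 0.2774 0.13  ]
H [0.4447 0.2774 0.13  ]
len 0.16295094915892078 mid [0.44128188 0.35884219 0.13      ] ang 88.0713988166007 w 0.012025645768857497 0.012334116328231509
S [0.5165 0.1101 0.01  ]
S [ 0.5113 -0.0587  0.01  ]
S [ 0.6606 -0.0622  0.01  ]
S [0.6644 0.0744 0.01  ]
sizes 0.16886872794845825 0.1492723292940254 ang 88.23324834780698 -1.3535121086075808
C [ 0.4323 -0.2563  0.06  ]
C [ 0.5727 -0.2454  0.06  ]
C [ 0.5841 -0.3748  0.06  ]
C [ 0.4402 -0.3859  0.06  ]
sizes 0.1407734217761694 0.12988662116142993 0.14432767758164938 c [ 0.50731928 -0.31560105  0.06      ] ang 4.417843138115418
knob [ 0.48598416 -0.32092555] r 0.03782365609710945 angs [ 60.8  40.7  17.7  -3.9 -26.5 -49.3]
Hmidtop [393. 123.] [266. 134.]
spare [409. 129.] [284. 132.]
```

```bash
python3 - <<'E'
from h import *
M2=np.load("M2.npy");M1=np.load("M1.npy")
g=lambda x,y:(270+(x-190)/2.5,y/2.5)
th=np.radians(-1.6);c=np.array([.5886,.024]);R=np.array([[np.cos(th),-np.sin(th)],[np.sin(th),np.cos(th)]])
L=lambda X:(R.T@(X[:2]-c)*1e3).round(1)
for n,p,z in [("top near",(286,306),.093),("bot near",(331,308),.0313),("bot mid",(338,150),.0313),("top?mid",(289,150),.093),("lip near",(384,310),.0503),("lip mid",(391,150),.0503),("lip far",(398,12),.0503),("bot far",(342,20),.0313),("topfar",(290,0),.093)]:
    print(n,L(onz(M2,g(*p),z)))
# w1 view: backrest in upper: top corners approx
im=cv2.imread("pics/w1.png")[250:350,280:450]; cv2.imwrite("pics/c2.png",cv2.resize(im,None,fx=4.5,fy=4.5,interpolation=3))
E
```

```text
top near [-24.5 -77.5]
bot near [  2.9 -79.3]
bot mid [ 3.3 12.2]
top?mid [-24.8   0.9]
lip near [ 34.7 -79.1]
lip mid [33.1  9.9]
lip far [32.3 78.5]
bot far [ 2.6 79.8]
topfar [-25.9  68.2]
```

View pics/c2.png

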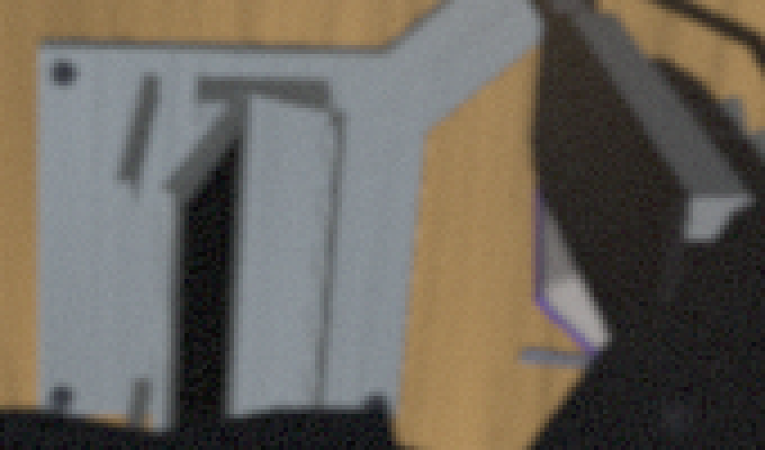

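c2 shows the stand. The backrest face is dark and centred at about (205,300), with the shelf to its right, the lip line at x≈330, and the lamp head off to the +x side. This agrees with the computed easel pose, with the origin about 9.4 mm ahead of the stand centre.

```bash
python3 - <<'E'
from h import *
M1=np.load("M1.npy");S,D=P("scene"),P("side")
print("lamp",tri([(S,(423,168)),(D,(354,145))]).round(3))
for p in [(192,100),(192,109),(143,96),(148,110),(6,125)]: print("blue",onz(M1,p,.118).round(4))
th=np.radians(-1.9);ch=np.array([.4413,.3588]);R=np.array([[np.cos(th),-np.sin(th)],[np.sin(th),np.cos(th)]])
for dy in [-.025,-.03,-.035,-.04]: print(dy,ch+R@[0,dy])
print(ctrl.sense()["finger_gap"])
E
```

```text
lamp [0.696 0.134 0.165]
blue [0.4278 0.3618 0.118 ]
blue [0.4266 0.3526 0.118 ]
blue [0.3758 0.3656 0.118 ]
blue [0.3787 0.3514 0.118 ]
blue [0.2196 0.3352 0.118 ]
-0.025 [0.44047112 0.33381374]
-0.03 [0.44030534 0.32881649]
-0.035 [0.44013957 0.32381924]
-0.04 [0.43997379 0.31882199]
0.9998942862241068
```

The lamp head is about 0.1 m clear of the placing zone. The blue look-alike's near end is at x≈0.377, which leaves 58 mm to the holder, so a partly open gripper fits. Now the grasp.

```bash
cat >> h.py <<'E'
HC=np.array([.4413,.3588]);HY=np.radians(-1.9)
ey=np.radians(-1.6);t=np.radians(25)
Rz=np.array([[np.cos(ey),-np.sin(ey),0],[np.sin(ey),np.cos(ey),0],[0,0,1]])
RE=Rz@np.array([[np.cos(t),0,-np.sin(t)],[0,1,0],[np.sin(t),0,np.cos(t)]])
E0=np.r_[.5886,.0240,.034]+Rz@[.0094,0,0]
OE=np.c_[RE[:,1],RE[:,0],-RE[:,2]]
def ep(x,y,z): return E0+RE@[x,y,z]
def F():
    s=ctrl.sense(); return s["ft_force"].copy()
E
python3 - <<'E'
from h import *
print(E0,inverse_kinematics(ep(.004,0,.25),OE),inverse_kinematics(ep(0,0,.082),OE))
claw.command_gripper(.5,40)
O=down(HY)
ctrl.goto(np.r_[HC,.20],O); ctrl.move_l(np.r_[HC,.094],vel=.1)
print("F",F())
claw.command_gripper(0,50); s=ctrl.sense(); print("gap",s["finger_gap"]*85,s["ft_force"],s["moment"])
ctrl.move_l(np.r_[HC,.24],vel=.12); s=ctrl.sense();print("gap",s["finger_gap"]*85,s["ft_force"],s["moment"],s["clock"])
im=snapshot("side");w=snapshot("wrist")
c=np.vstack([cv2.resize(im[60:220,180:400],None,fx=2.5,fy=2.5)[:,:,::-1],np.zeros((0,550,3),np.uint8)])
cv2.imwrite("pics/g1.png",c)
E
```

```text
[0.59799634 0.02373754 0.034     ] [-0.1134255  -0.08412448  1.92780708  0.04749562  0.86353515 -0.10839713] [-0.09918334  0.19174221  2.07488597  0.07061643  0.44056642 -0.12849384]
F [0.11726146 0.15386127 0.07086563]
gap 12.375699842202964 [-0.54339378  0.01673324  4.05855948] [-0.03881935  0.32897164 -0.00173726]
gap 12.676478940924952 [ 0.4793251   0.11756525 -0.7810435 ] [-0.03150035  0.00158801 -0.03845609] 10.075
```

View pics/g1.png

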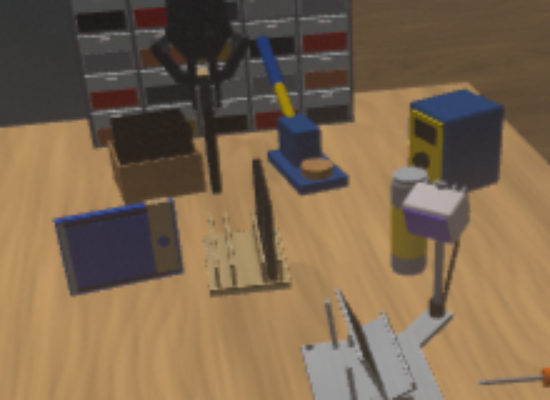

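The holder is lifted, hanging upright with the rack slot empty. The spare and the blue look-alike haven't moved. Now the placing.

```bash
python3 - <<'E'
from h import *
ctrl.goto(ep(.005,0,.25),OE); ctrl.move_l(ep(.005,0,.100),vel=.12)
ctrl.hold(.3); f0=F(); print("f0",f0,ctrl.sense()["clock"])
z=.100;x=.005
def step():
    ctrl.move_l(ep(x,0,z),vel=.03); return RE.T@(F()-f0)
while z>.074:
    z-=.002; f=step()
    if f[2]>4: break
print("shelf z",z,f.round(1),ctrl.sense()["clock"])
z+=.001; step()
while x>-.010:
    x-=.001; f=step()
    if f[0]>4: break
print("back x",x,f.round(1))
f0b=f
while z>.072:
    z-=.001; f=step()
    if f[2]>4: break
print("seat z",z,x,f.round(1),ctrl.sense()["moment"],ctrl.sense()["clock"])
im=snapshot("scene"); a=cv2.resize(im[120:250,300:480],(720,520),interpolation=3)[:,:,::-1]; cv2.imwrite("pics/p1.png",a)
E
```

```text
f0 [ 0.16164099 -0.96201862 -2.5177318 ] 13.1417
shelf z 0.08199999999999999 [-1.7 -0.4 16.7] 15.3917
back x -0.005 [7.1 3.1 6.2]
seat z 0.08199999999999999 -0.005 [ 4.8  1.8 16.2] [ 0.17141704 -0.58002351  0.3006465 ] 18.3917
```

View pics/p1.png

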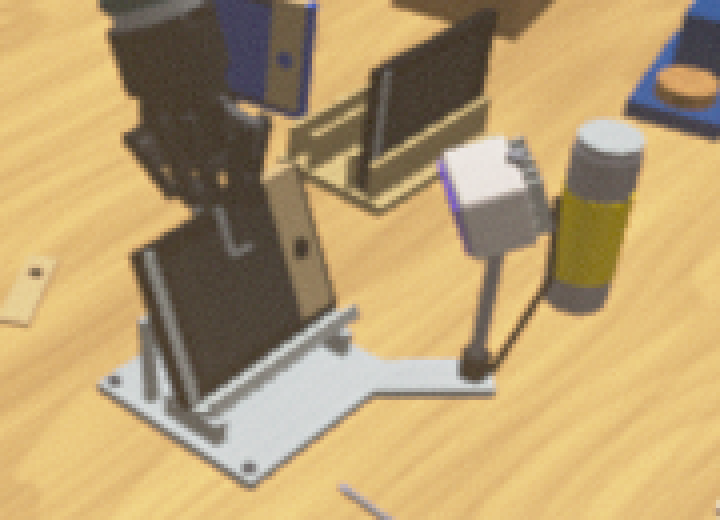

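The holder stands on the shelf against the backrest, tab towards the lamp, and the measured shelf contact height matches the model. I'll release it, check it, and look at the knob from close by.

```bash
python3 - <<'E'
from h import *
ctrl.move_l(ep(-.005,0,.083),vel=.03)
claw.command_gripper(.42); ctrl.hold(.3); print(F())
ctrl.move_l(ep(-.005,0,.17),vel=.12)
ctrl.move_l(ep(-.005,0,.25),vel=.2)
im=snapshot("scene"); a=cv2.resize(im[150:250,320:445],(500,400),interpolation=3)[:,:,::-1]
im2=snapshot("side"); b=cv2.resize(im2[130:235,280:380],(300,315),interpolation=3)[:,:,::-1]
ctrl.goto(np.r_[.486,-.321,.20],down(np.radians(-27.2)))
M,w=wshot("k1"); np.save("M3.npy",M)
print([(round(d["p"],2),np.round(d["point"]).tolist(),int(d["pixels"].sum())) for d in trace("knob_grip","wrist")])
X=[.486,-.321];print("pred dot centre z.06",proj(M,np.r_[X,.06]),"z.093",proj(M,np.r_[X,.093]))
k=cv2.resize(w[100:300,220:420],(400,400)[:2],interpolation=3)[:,:,::-1]
c=np.zeros((600,800,3),np.uint8);c[:200,:250]=cv2.resize(a,(250,200));c[:315,500:]=b;c[200:600,0:400]=k
c=np.zeros((600,800,3),np.uint8);c[:300,:375]=cv2.resize(a,(375,300));c[300:600,:286]=cv2.resize(b,(286,300));c[:400,400:]=k
cv2.imwrite("pics/kc.png",c); print(ctrl.sense()["clock"])
E
```

```text
[ 0.59605599 -0.04558787 -0.22124971]
[(0.56, [314.0, 193.0], 1821), (0.47, [179.0, 339.0], 46)]
pred dot centre z.06 [314.77967281 193.58391384] z.093 [314.75483639 203.00137477]
22.2917
```

View pics/kc.png

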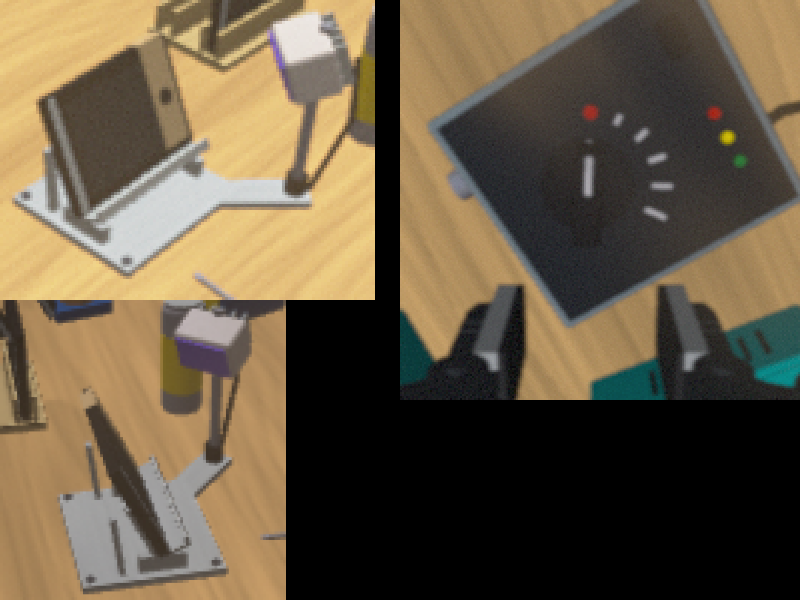

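In kc.png the holder is leaning in the easel and released. The knob's pointer is at column 314 of the wrist image, pointing at the red dot, and the predicted centre column was 314.8. I'll overlay the fully-home outline as a check on how it's seated.

```bash
python3 - <<'E'
from h import *
out=[]
for n,(u0,u1,v0,v1),f in [("scene",(325,410,155,240),4.6),("side",(295,375,140,230),5)]:
    im=snapshot(n)[v0:v1,u0:u1,::-1]; im=cv2.resize(im,None,fx=f,fy=f,interpolation=cv2.INTER_CUBIC); M=P(n)
    C={(i,j,k):tuple(np.round((proj(M,ep(.0065*i,.0825*j,.118*k))-[u0,v0]+.5)*f).astype(int).tolist()) for i in(-1,1) for j in(-1,1) for k in(0,1)}
    for a in C:
        for b in C:
            if sum(p!=q for p,q in zip(a,b))==1 and a<b: cv2.line(im,C[a],C[b],(0,0,255) if a[0]==b[0]==1 else (255,120,0),1)
    out.append(im[:400])
m=min(o.shape[0] for o in out); cv2.imwrite("pics/ov.png",np.hstack([o[:m] for o in out]))
print(np.hstack([o[:m] for o in out]).shape)
E
```

```text
(391, 791, 3)
```

View pics/ov.png

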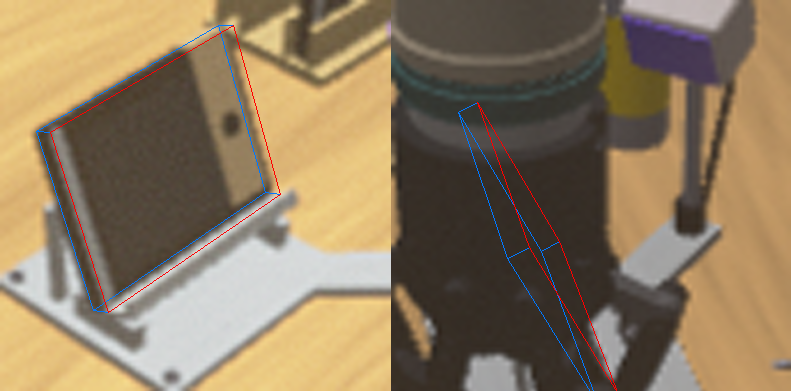

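The outline is offset by about 4 mm towards -x, the same as my contact reading. The shift runs parallel or slightly larger at the foot, so the holder is flat, centred and with its foot home. The offset is my easel estimate. Next, grip the knob and turn it while logging the torque.

```bash
python3 - <<'E'
from h import *
p=np.r_[.486,-.321,.071];O=down(np.radians(-27.2))
ctrl.move_l(p,vel=.1)
f0=F();claw.command_gripper(0,70);s=ctrl.sense();print("gap",s["finger_gap"]*85,s["ft_force"],s["moment"],s["clock"])
if not .11<s["finger_gap"]<.22: raise SystemExit
q=inverse_kinematics(p,O);print(q.round(3) if q is not None else q)
log=[]
for i in range(1,18):
    qq=np.array(q);qq[5]+=np.radians(67.5*i/18);ctrl.goto_joints(qq);s=ctrl.sense()
    y=s["eef_rot"][:,1];log.append((67.5*i/18,round(-27.2-np.degrees(np.arctan2(y[1],y[0])),2),round(s["moment"][2],4),np.round(s["ft_force"],1).tolist(),round(s["clock"],2)))
for l in log: print(*l)
E
```

```text
gap 12.34307746304635 [-4.83691977  2.18873744  6.58160585] [ 0.2729934   0.88844426 -0.64230048] 24.1583
[-0.703  0.418  1.72  -0.     1.004 -0.228]
3.75 3.71 0.1182 [-4.2, 2.4, 6.3] 24.41
7.5 7.46 0.0672 [-5.7, 2.4, 7.1] 24.66
11.25 11.21 0.0963 [-4.9, 2.4, 7.0] 24.91
15.0 14.97 0.0253 [-5.7, 2.4, 6.3] 25.16
18.75 18.72 -0.0246 [-5.2, 1.4, 7.6] 25.41
22.5 22.47 0.0504 [-5.7, 2.8, 6.9] 25.66
26.25 26.21 0.1155 [-6.4, 2.7, 6.6] 25.91
30.0 29.96 0.1152 [-7.0, 2.6, 8.0] 26.16
33.75 33.71 0.102 [-6.4, 3.7, 7.8] 26.41
37.5 37.48 0.0653 [-6.3, 3.2, 6.7] 26.66
41.25 41.23 0.0061 [-7.2, 3.5, 8.8] 26.91
45.0 44.98 0.0658 [-5.8, 3.2, 8.1] 27.16
48.75 48.71 0.0613 [-6.2, 4.8, 8.5] 27.41
52.5 52.46 0.1103 [-5.9, 5.4, 8.6] 27.66
56.25 56.22 0.0968 [-7.0, 5.4, 8.6] 27.91
60.0 59.98 0.1207 [-6.0, 4.2, 8.3] 28.16
63.75 63.74 0.0787 [-6.3, 4.7, 8.5] 28.41
```

```bash
python3 - <<'E'
from h import *
from scipy.optimize import curve_fit
th=np.arange(2,18)*3.75
m=np.array([.0672,.0963,.0253,-.0246,.0504,.1155,.1152,.102,.0653,.0061,.0658,.0613,.1103,.0968,.1207,.0787])
f=lambda x,a,l:a+.05*np.sin(2*np.pi*(x-l)/22.5)
print("pre",curve_fit(f,th,m,[.08,1]))
q=inverse_kinematics(np.r_[.486,-.321,.071],down(np.radians(-27.2)))
q5=-.228; base=ctrl.sense()["qpos"].copy(); 
T=list(th);Y=list(m)
for a in (65.,66.5,68.):
    qq=base.copy(); qq[5]=base[5]+np.radians(a-63.75); ctrl.goto_joints(qq)
    r=[]
    for _ in range(8): ctrl.hold(.06); r.append(ctrl.sense()["moment"][2])
    print(a,np.mean(r),np.std(r)); T+=[a]*8;Y+=r
print("post",curve_fit(f,np.array(T),np.array(Y),[.08,1])); 
s=ctrl.sense();y=s["eef_rot"][:,1];print(s["clock"],-27.2-np.degrees(np.arctan2(y[1],y[0])),s["finger_gap"]*85)
print([(round(d["p"],2),np.round(d["point"]).tolist()) for d in (snapshot("wrist") is not None and trace("knob_grip","wrist"))])
E
```

```text
pre (array([0.07073992, 2.72914302]), array([[ 7.47325711e-05, -1.19223014e-03],
       [-1.19223014e-03,  8.11737830e-01]]))
65.0 0.0391273520824425 0.0269317322035616
66.5 0.05317178226843542 0.01609656160740012
68.0 0.06567842886777676 0.026562881634414615
post (array([0.07919902, 1.57370627]), array([[2.97975614e-05, 1.57317307e-03],
       [1.57317307e-03, 2.94613950e-01]]))
30.5583 67.98614248320037 12.593271920836344
[(0.82, [634.0, 253.0]), (0.66, [315.0, 242.0]), (0.43, [13.0, 325.0])]
```

The ripple fit puts the third stop about 1.5° past nominal, because of compliance in the grip. I'll settle there, check the torque and the holder once more, and hand in.

```bash
python3 - <<'E'
from h import *
qq=ctrl.sense()["qpos"].copy(); qq[5]+=np.radians(1.2); ctrl.goto_joints(qq)
r=[]
for _ in range(10): ctrl.hold(.06); r.append(ctrl.sense()["moment"][2])
print(np.mean(r),ctrl.sense()["finger_gap"]*85)
snapshot("scene")
print([(round(d["p"],2),np.round(d["point"]).tolist(),int(d["pixels"].sum())) for d in trace("holder","scene")],"pred home centre",proj(P("scene"),ep(.0065-.0045,0,.059)).round())
s=ctrl.sense();print(s["clock"],s["ft_force"])
job.job_done()
E
```

```text
0.10070841005205496 12.258735653181171
[(0.72, [358.0, 129.0], 1156), (0.65, [358.0, 188.0], 1900)] pred home centre [361. 190.]
31.5917 [-1.20683062  3.94062363  3.38052451]
the job is handed in; nothing more can be done
```

I took the tan-tab holder out of the rack and leaned it in the easel, tab side towards the lamp, then let go of it. After that I turned the knob on the dark control box clockwise to the third stop and handed in while still gripping it, at about 31.6 s of the 54 s allowed.

**Holder:**
- Contact with the shelf came at the expected height.
- Contact with the backrest came about 4–5 mm further back than my camera estimate. The camera overlay showed the same parallel shift, so I took it as an error in my easel estimate.
- The holder looked flat, centred and with its foot back in the corner.
- In the last picture the network found it about 3 pixels from where I expected it.

**Knob:**
- The torque dipped before each of the three stops (gripper at about 19°, 41° and 64°).
- I finished with the gripper at about 69° against the nominal 67.5°, because the fit put the grip's lag at 1.6–2.7°.
- The last average torque was 0.10 N m, a bit above the 0.08 I expected at the stop. The knob may therefore sit a degree or two past the third stop's centre, but well short of the fourth.
- The readings were noisy (about 0.02 N m), and I had no pictures left to confirm the pointer by eye.

The spare holder and the blue look-alike looked undisturbed after the lift. I did not check the other items on the bench again at the end.

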